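# Find and unscrew the left-hand cap of two look-alike shielded pots

### The job

One of the two shielded pots in the tilted cradles has a screw cap with a left-hand thread, the other an ordinary right-hand one, and nothing shows which. Find out by trying the T-bars a little, one way or the other, then unscrew the left-hand cap all the way to its loose stop. Leave the right-hand cap screwed tight, at no time opening it more than a small trial turn, and do not shift or tip the bottle, sleeve and syringe carrier among them.

Things in the scene. Friction and masses are not known exactly. Their poses are not given: they have to be found in the camera images.
- pot_1: shielded pot 1: dark steel cylinder 72 mm across, fixed in a steel cradle (footplate 150 x 120 mm). Leans 30 degrees from upright, its cap pointing up and to the -x side of this frame, roughly at the robot. Origin: centre of the footplate underside, z up; the T-bar middle is at (-0.049, 0, 0.181) m. Both pots look alike; which one has the left-hand thread is not shown, and they swap places between starts.
- bar_1 (a point): middle of the T-bar on the screw cap of pot_1. z: out of the pot along the screw axis, x: along the bar; turns with the cap. Bar 100 mm long (x), 14 wide (y), 24 deep (z). Below it is a 14 mm gap, with a 12 mm thick stem on the axis, then the flat top of the cap, a disc 80 mm across and 28 mm high. When tight, the bar lies within 45 degrees either way of a line that points up the slope of the cap.
- cap_1 (a joint): screw cap of pot_1: angle turned from tight in rad, clockwise positive, seen looking down on the bar from outside. 0 = tight (firm stop). A left-hand cap unscrews clockwise, 0 to +2.6 (firm stop, fully loose); a right-hand one counter-clockwise, 0 to -2.6. 0.12 N m of friction in between; stays where left. Climbs 2 mm out along its axis per rad unscrewed.
- pot_2: shielded pot 2: dark steel cylinder 72 mm across, fixed in a steel cradle (footplate 150 x 120 mm). Leans 30 degrees from upright, its cap pointing up and to the -x side of this frame, roughly at the robot. Origin: centre of the footplate underside, z up; the T-bar middle is at (-0.049, 0, 0.181) m. Both pots look alike; which one has the left-hand thread is not shown, and they swap places between starts.
- bar_2 (a point): middle of the T-bar on the screw cap of pot_2. z: out of the pot along the screw axis, x: along the bar; turns with the cap. Bar 100 mm long (x), 14 wide (y), 24 deep (z). Below it is a 14 mm gap, with a 12 mm thick stem on the axis, then the flat top of the cap, a disc 80 mm across and 28 mm high. When tight, the bar lies within 45 degrees either way of a line that points up the slope of the cap.
- cap_2 (a joint): screw cap of pot_2: angle turned from tight in rad, clockwise positive, seen looking down on the bar from outside. 0 = tight (firm stop). A left-hand cap unscrews clockwise, 0 to +2.6 (firm stop, fully loose); a right-hand one counter-clockwise, 0 to -2.6. 0.12 N m of friction in between; stays where left. Climbs 2 mm out along its axis per rad unscrewed.
- bottle: bystander: amber glass bottle with a white cap, 60 mm in diameter, 165 mm tall, standing loose between and in front of the pots; origin at its foot
- sleeve: bystander: white open plastic shield sleeve, 74 mm in diameter, 95 mm tall, standing loose between the pots; origin at its foot
- carrier: bystander: steel syringe carrier lying loose in front of the left pot, 110 mm long along its x axis, square 44 mm end plates; origin under one end, on the table. Beyond the pots, more than 0.75 m ahead of the robot, stands a fixed steel carrying box with a bail handle, 206 mm tall

How it is judged:
At the end, for the whole second after the job is handed in: The left-hand cap is unscrewed to within 0.25 rad (about 15 degrees) of its loose stop, the right-hand cap is within 0.1 rad (about 6 degrees) of tight, both at rest, and the bottle, sleeve and carrier are upright within 30 mm of where they were (((value of joint cap_1 above 2.35 rad and value of joint cap_2 between -0.1 and 0.1 rad) or (value of joint cap_2 above 2.35 rad and value of joint cap_1 between -0.1 and 0.1 rad)) and velocity of joint cap_1 between -0.05 and 0.05 rad/s and velocity of joint cap_2 between -0.05 and 0.05 rad/s and distance of each of bottle, sleeve, carrier from where it was at the start of the episode below 0.03 m and angle between each of bottle, sleeve, carrier's own z axis and vertical below 0.3 rad); the robot touches nothing.
It fails at once if the right-hand cap opened by more than 0.6 rad (about 35 degrees) (value of joint any of cap_1, cap_2 below -0.6 rad).
It fails at once if the bottle shifted by more than 30 mm or tipped (distance of bottle from where it was at the start of the episode above 0.03 m or angle between bottle's own z axis and vertical above 0.3 rad).
It fails at once if the sleeve shifted by more than 30 mm or tipped (distance of sleeve from where it was at the start of the episode above 0.03 m or angle between sleeve's own z axis and vertical above 0.3 rad).
It fails at once if the carrier shifted by more than 30 mm or tipped (distance of carrier from where it was at the start of the episode above 0.03 m or angle between carrier's own z axis and vertical above 0.3 rad).
It also fails if it takes over 72 s, if anything falls off the work surface, if the arm or the gripper's body presses on something with over 40 N, if the wrist force passes 120 N, or if a joint passes its speed limit or range.

### The arm

A 7-joint arm with a two-finger parallel gripper is mounted at the origin on the work surface. World frame = base frame: x ahead of the robot, y to its left, z up, the work surface at z = 0. Lengths are in m, angles in rad, forces in N, time in s.
With the tool pointing down it reaches from about 0.35 to 0.9 m from the base axis. Payload 19.9 kg.
Tool frame: the origin (TCP) lies at the very end of the fingers, on their centre line; the grasp point (between the pads) lies 19 mm behind it; y points along the fingers, z is the direction in which the jaws open and shut, and the axes are right-handed (so a half turn about y gives the same grasp; the last joint's range is limited). The gripper opens to 94 mm and grips with 3 to 60 N. Pads are 16 mm wide; open, the fingers measure 119 mm over their backs; the gripper's body (75 mm by 177 mm) begins 78 mm behind the grasp point.
Start: joints at [-1.312, 0.417, -0.01, 1.614, 0.005, 1.111, -0.053], TCP at [0.185, 0.597, 0.205] pointing down, gripper open.
Joint ranges: [-2.81, 2.81], [-0.39, 2.02], [-1.27, 1.25], [0.06, 2.57], [-1.19, 4.33], [0.19, 2], [-2.82, 2.82]. Speed limits (rad/s): [1.89, 1.89, 2.39, 2.39, 3.01, 3.01, 3.01].

### API

Orientations are given as a unit quaternion [x, y, z, w].
In Python, from cell import r gives the robot as it stands.
- The arm moves only by the tool step_arm, never from a script. Its argument "motion" is a list of rows, each an object with "gripper": the opening, from 0 (shut) to 1 (fully open); "delta_pos": the shift along the tool's x, y, z in m, a list of three; "delta_rot": the turn, a rotation vector about the tool's x, y, z in units of 5 degrees (1.0 is 5 degrees), a list of three. In form: [{"gripper": gripper, "delta_pos": [x, y, z], "delta_rot": [rx, ry, rz]}, ...]. A call has 1 to 12 rows; each row shifts and turns the commanded pose from where the row before left it, along the tool's axes as they then stand; what a row does not reach is not made up. A row lasts 1/8 s, in which the tool goes at most 62.5 mm and 10.7 degrees, less where a joint would pass 70% of its speed; a pose out of reach is approached as far as the arm can. A call is refused whole if a number of a shift passes 0.0625 or a number of a turn 1, either way. A call with a gripper value outside its range is refused whole. The fingers move at their own pace and stop on an object; "force" is the grip in N (left out, the last holds). Time passes only in rows, so rows that do not move let the fingers close. It gives the time, the measured TCP pose, the force and the opening at its end, in the units of the state.
- r.observe(): the state, without advancing time (a new reading comes with each control period).
- r.snapshot(name): name is "side" or "top"; returns the picture (384x512x3 uint8, blue, green, red); there is no depth.
- r.camera_model(name): a dict with "camera_matrix" (3x3 intrinsics, pixels), "k1" (the pictures are not rectified: a ray, as slopes to the right and down, at radius r is drawn at 1 + k1 r^2 times it, then the intrinsics apply), "rvec" (rotation vector, rad) and "tvec" (3), from world to camera coordinates, as OpenCV has them. Camera axes: x right, y down, z forward; pixel columns grow to the right and rows downward; lengths in m; the calibration is good to about 2 mm. A picture is of the moment at which its call begins. camera_model takes no time and is no camera call.
- r.finish_job(): hands the job in, once; it reports no verdict.
The state is a dict: "time_s": time; "joint_positions": joint angles; "qd": joint speeds; "joint_efforts": joint torques, N m; "eef_pos": TCP position; "tcp_rot": TCP orientation; "contact_force": force on the tool from outside, world axes, zero at the start; "wrist_torque": the same for the moment, N m; "finger_gap": finger opening in m.
Only numpy, scipy, OpenCV 4.12 (cv2) and the standard library are available. Lean on these libraries where they do the work, as an engineer would, in place of code of your own. Each camera call takes 0.05 s, during which the arm holds its last target.

## Working session

There is one attempt and no reset: what is moved stays moved. The work goes in short steps, Python scripts to look and compute and a tool call to move; the robot and the scene stay as the last step left them, time stands still between calls to the robot, and variables do not carry over. Pictures are saved under pics/ and viewed, and the job is handed in when it is done.

Besides the shell and the picture viewer there is one more tool, called after "Call:" by a JSON object that holds its "fn" and its "kwargs", one argument or row to a line. step_arm: Moves the arm, as the interface text tells. Its arguments: {"type":"object","properties":{"motion":{"type":"array","items":{"type":"object","properties":{"gripper":{"type":"number"},"delta_pos":{"type":"array","items":{"type":"number"}},"delta_rot":{"type":"array","items":{"type":"number"}}}}},"force":{"type":"number"}},"required":["motion"]}

```bash
ls; mkdir -p pics
python3 - <<'E'
from cell import r
import cv2
for n in("side","top"):
    cv2.imwrite(f"pics/{n}0.png",r.snapshot(n)); print(r.camera_model(n))
print(r.observe())
E
```

```text
pics
{'camera_matrix': array([[352.24414714,   0.        , 257.41653218],
       [  0.        , 352.24414714, 188.97171358],
       [  0.        ,   0.        ,   1.        ]]), 'k1': -0.08659987393779105, 'rvec': array([ 2.26945967, -0.19374244,  0.10504697]), 'tvec': array([-0.53665809,  0.15582301,  0.6822866 ])}
{'camera_matrix': array([[361.77366399,   0.        , 260.75578109],
       [  0.        , 361.77366399, 194.18927077],
       [  0.        ,   0.        ,   1.        ]]), 'k1': -0.002544863288415063, 'rvec': array([ 2.11991802, -2.11280217,  0.21490906]), 'tvec': array([-0.00778746,  0.5482775 ,  0.65636585])}
{'time_s': 0.1, 'joint_positions': array([-1.31149578,  0.41794044, -0.01029956,  1.61411395,  0.00470025,
        1.11068398, -0.05301136]), 'qd': array([ 0.00029   , -0.00089083,  0.00074666, -0.00180254,  0.0003482 ,
       -0.00026162, -0.00170266]), 'joint_efforts': array([ 1.34875725e-03, -8.52591062e+01,  6.39884267e-01, -4.26703262e+01,
       -4.89274284e-02,  1.62842951e-02,  1.37818979e-04]), 'eef_pos': array([0.18509017, 0.59660899, 0.20487154]), 'tcp_rot': array([ 0.69951962, -0.10597922,  0.10592235, -0.69872824]), 'contact_force': array([-0.14881037,  0.12361851, -0.60710073]), 'wrist_torque': array([-0.01203829,  0.01268635,  0.02449804]), 'finger_gap': 0.09395002114052456}
```

View pics/side0.png

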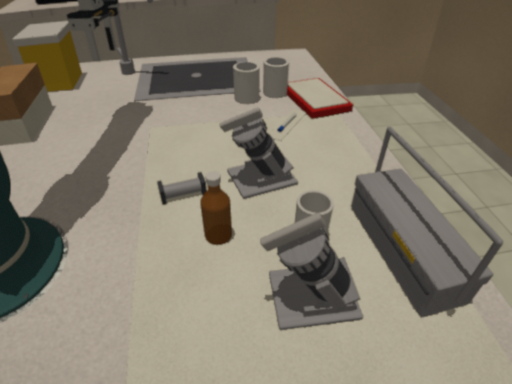

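View pics/top0.png

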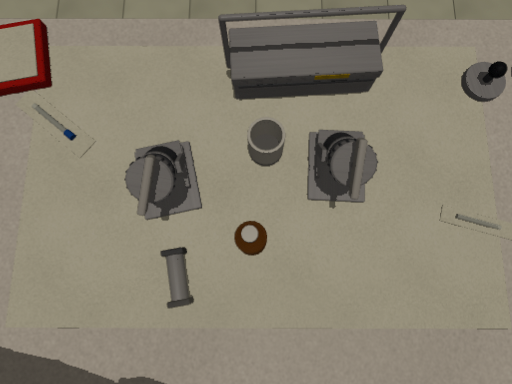

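```bash
cat > h.py <<'E'
import numpy as np,cv2
from scipy.spatial.transform import Rotation as R
from cell import r
def cam(n):
    m=r.camera_model(n);Rm=cv2.Rodrigues(m['rvec'])[0];t=np.array(m['tvec']).ravel()
    return m['camera_matrix'],m['k1'],Rm,t
def ray(n,uv):
    K,k,Rm,t=cam(n)
    d=cv2.undistortPoints(np.array([[uv]],float),K,np.array([k,0,0,0,0.]))[0,0]
    v=Rm.T@np.array([d[0],d[1],1]); return -Rm.T@t, v/np.linalg.norm(v)
def onz(n,uv,z):
    c,v=ray(n,uv); return c+v*(z-c[2])/v[2]
def proj(n,P):
    K,k,Rm,t=cam(n)
    return cv2.projectPoints(np.array(P,float).reshape(-1,3),cv2.Rodrigues(Rm)[0],t,K,np.array([k,0,0,0,0.]))[0][:,0]
def tri(a,b):
    c1,v1=ray("top",a);c2,v2=ray("side",b)
    s=np.linalg.lstsq(np.c_[v1,-v2],c2-c1,rcond=None)[0]
    p,q=c1+s[0]*v1,c2+s[1]*v2
    return (p+q)/2,np.linalg.norm(p-q)
E
python3 - <<'E'
from h import *
for n in("top","side"): print(n,ray(n,(256,192)))
t=cv2.imread("pics/top0.png");s=cv2.imread("pics/side0.png")
def crop(im,x,y,w,h,name,k):
    cv2.imwrite(name,cv2.resize(im[y:y+h,x:x+w],None,fx=k,fy=k,interpolation=cv2.INTER_CUBIC))
a=[cv2.resize(t[y:y+100,x:x+100],None,fx=4,fy=4,interpolation=cv2.INTER_CUBIC) for x,y in((115,130),(295,115))]
cv2.imwrite("pics/tz.png",np.hstack(a)*1)
a=[cv2.resize(s[y:y+120,x:x+110],None,fx=3.6,fy=3.6,interpolation=cv2.INTER_CUBIC) for x,y in((205,90),(255,205))]
cv2.imwrite("pics/sz.png",np.hstack(a))
E
```

```text
top (array([ 0.40627724, -0.00512969,  0.75259384]), array([ 0.20543886,  0.01202125, -0.97859612]))
side (array([ 0.44903955, -0.5049527 ,  0.56673095]), array([ 0.13533022,  0.74394692, -0.65439187]))
```

View pics/tz.png

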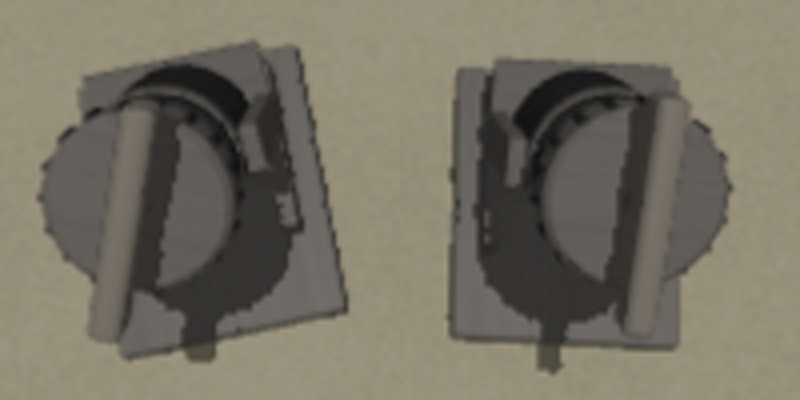

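View pics/sz.png

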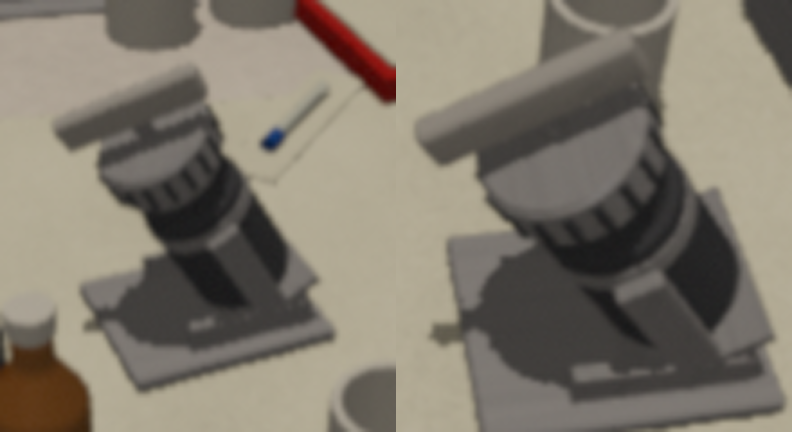

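Run:
```python
from h import *
for nm,tc,o in(("L",[(297,46),(347,312),(123,358)],(115,130)),("R",[(58,68),(50,338),(278,348)],(295,115))):
    for z in(0.006,.012):
        P=[onz("top",np.array(p)/4+o,z)[:2] for p in tc]
        print(nm,z,np.round(P,4).tolist(),[np.linalg.norm(P[i]-P[i+1]) for i in range(2)],"mid",(P[0]+P[2])/2, [np.degrees(np.arctan2(*(P[i]-P[i+1])[::-1])) for i in range(2)])
# bar triangulation: mid of end faces
def T(p):return np.array(p)/4
def S(p):return np.array(p)/3.6
for nm,a,b in(("L",[(142,103),(105,335)],[(197,80),(63,133)]),("R",[(670,103),(638,328)],[(632,48),(427,140)])):
    ot=(115,130) if nm=="L" else (195,115); os=(205,90) if nm=="L" else (145,205)
    P=[tri(T(x)+ot,S(y)+os) for x,y in zip(a,b)]
    print(nm,P,np.linalg.norm(P[0][0]-P[1][0]),(P[0][0]+P[1][0])/2)
```

```text
L 0.006 [[0.6745, 0.1495], [0.5285, 0.1172], [0.5039, 0.2326]] [np.float64(0.14955558788301257), np.float64(0.11796141112982865)] mid [0.58916784 0.19104721] [np.float64(12.491017415813396), np.float64(-77.97232959629973)]
L 0.012 [[0.6723, 0.1483], [0.5275, 0.1162], [0.5031, 0.2306]] [np.float64(0.14835368467809845), np.float64(0.1170134144678514)] mid [0.58769804 0.18947064] [np.float64(12.49101741581339), np.float64(-77.97232959629974)]
R 0.006 [[0.6973, -0.112], [0.5473, -0.1042], [0.5424, -0.2238]] [np.float64(0.1501796364606979), np.float64(0.11963382762239225)] mid [ 0.61983073 -0.1678678 ] [np.float64(-2.964395743481201), np.float64(87.64361427737269)]
R 0.012 [[0.6949, -0.1111], [0.5462, -0.1034], [0.5413, -0.222]] [np.float64(0.14897271809054555), np.float64(0.11867239058837127)] mid [ 0.61811451 -0.16655995] [np.float64(-2.964395743481199), np.float64(87.64361427737269)]
L [(array([0.57901106, 0.16949438, 0.20146294]), np.float64(0.002310053245802651)), (array([0.4953743 , 0.19221957, 0.15854845]), np.float64(0.003735419992092922))] 0.09671192754253123 [0.53719268 0.18085698 0.18000569]
R [(array([ 0.60545001, -0.16746274,  0.20591364]), np.float64(0.000895719362659021)), (array([ 0.5233439 , -0.16242491,  0.15998782]), np.float64(0.0011887484508889636))] 0.09421239225639326 [ 0.56439696 -0.16494382  0.18295073]
```

```bash
cat >> h.py <<'E'
POT={"L":(.589,.191,12.2,-24.4),"R":(.6195,-.1677,-2.7,-.7)}
def geo(n):
    x,y,a,b=POT[n];A=R.from_euler('z',a,degrees=True).as_matrix()
    u=A@np.array([-.5,0,.866]);s=A@np.array([.866,0,.5]);l=A@[0,1,0]
    c=np.array([x,y,0])+A@[-.049,0,.181]
    b=np.radians(b);bx=s*np.cos(b)+l*np.sin(b);by=np.cross(u,bx)
    return c,u,bx,by
def target(n,back,flip=1,c0=None):
    # back: distance of TCP from bar centre along u (negative = below)
    c,u,bx,by=geo(n)
    if c0 is not None:c=c0
    z=by*flip;y=-u;x=np.cross(y,z)
    return c+u*back,np.c_[x,y,z]
def delta(p,M):
    o=r.observe();Q=R.from_quat(o['tcp_rot']).as_matrix()
    return Q.T@(p-o['eef_pos']), R.from_matrix(Q.T@M).as_rotvec()/np.radians(5)
E
python3 - <<'E'
from h import *
o=r.observe();print(R.from_quat(o['tcp_rot']).as_matrix().round(3))
for n in"LR":
    print(n,[g.round(3) for g in geo(n)])
    for f in(1,-1):
        p,M=target(n,.1,f);d,w=delta(p,M);print(f,p.round(3),d.round(3),w.round(2)); print(M.round(2))
# overlay projections
for n,c in(("top",(0,0,255)),("side",(0,0,255))):
    im=cv2.imread(f"pics/{n}0.png")
    for k in"LR":
        c,u,bx,by=geo(k)
        for s1 in(-1,1):
            for s2 in(-1,1):
              for h in (.012,-.012):
                q=proj(n,c+bx*.05*s1+by*.007*s2+u*h)[0].round().astype(int);im[q[1],q[0]]=(0,0,255)
    y,x=(100,100) if n=="top" else (80,190)
    cv2.imwrite(f"pics/{n}ov.png",cv2.resize(im[y:y+(140 if n=="top" else 260),x:x+(300 if n=="top" else 190)],None,fx=2.6 if n=="top" else 2.3,fy=2.6 if n=="top" else 2.3,interpolation=cv2.INTER_NEAREST))
E
```

```text
[[ 0.955 -0.     0.296]
 [-0.296 -0.001  0.955]
 [ 0.    -1.    -0.001]]
L [array([0.541, 0.181, 0.181]), array([-0.489, -0.106,  0.866]), array([ 0.858, -0.237,  0.455]), array([0.157, 0.966, 0.207])]
1 [0.492 0.17  0.268] [ 0.42  -0.062 -0.316] [ 2.73 -0.98 -5.35]
[[ 0.86  0.49  0.16]
 [-0.24  0.11  0.97]
 [ 0.46 -0.87  0.21]]
-1 [0.492 0.17  0.268] [ 0.42  -0.062 -0.316] [ 8.09 33.83  4.13]
[[-0.86  0.49 -0.16]
 [ 0.24  0.11 -0.97]
 [-0.46 -0.87 -0.21]]
R [array([ 0.571, -0.165,  0.181]), array([-0.499,  0.024,  0.866]), array([ 0.864, -0.053,  0.5  ]), array([0.058, 0.998, 0.006])]
1 [ 0.521 -0.163  0.268] [ 0.546 -0.062 -0.626] [ 0.81 -2.7  -5.96]
[[ 0.86  0.5   0.06]
 [-0.05 -0.02  1.  ]
 [ 0.5  -0.87  0.01]]
-1 [ 0.521 -0.163  0.268] [ 0.546 -0.062 -0.626] [ 8.61 32.18  1.17]
[[-0.86  0.5  -0.06]
 [ 0.05 -0.02 -1.  ]
 [-0.5  -0.87 -0.01]]
```

View pics/topov.png

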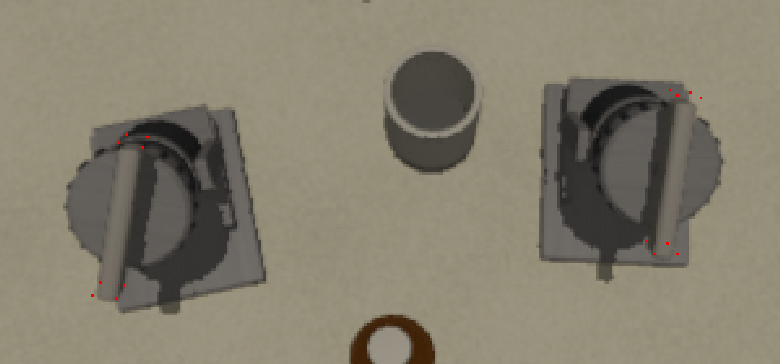

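View pics/sideov.png

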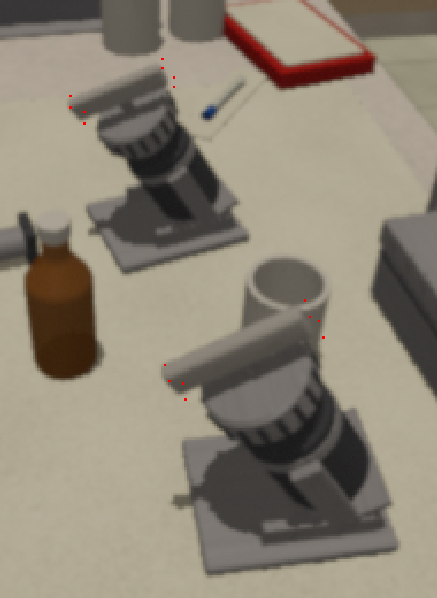

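Call:
{"fn": "step_arm", "kwargs": {
  "motion": [
    {"gripper": 1,"delta_pos": [0,-0.05,0],"delta_rot": [0,0,0]},
    {"gripper": 1,"delta_pos": [0,-0.05,0],"delta_rot": [0.45,-0.16,-0.9]},
    {"gripper": 1,"delta_pos": [0,0,-0.03],"delta_rot": [0.45,-0.16,-0.9]},
    {"gripper": 1,"delta_pos": [0.03,0,-0.04],"delta_rot": [0.45,-0.16,-0.9]},
    {"gripper": 1,"delta_pos": [0.04,0,-0.04],"delta_rot": [0.45,-0.16,-0.9]},
    {"gripper": 1,"delta_pos": [0.04,0,-0.04],"delta_rot": [0.45,-0.16,-0.9]},
    {"gripper": 1,"delta_pos": [0.04,0,-0.04],"delta_rot": [0.45,-0.16,-0.9]}
  ]
}}

```text
time_s: 0.98
eef_pos: [0.2791, 0.3738, 0.326]
tcp_rot: [-0.622, -0.103, -0.249, 0.735]
contact_force: [0.7, -0.8, 0.6]
finger_gap: 0.094
```

```bash
sed -i 's/"L":(.589,.191,12.2,-24.4),"R":(.6195,-.1677/"L":(.585,.1905,12.2,-23),"R":(.6137,-.1675/' h.py
cat > d.py <<'E'
import sys
from h import *
p,M=target(sys.argv[1],float(sys.argv[2]));d,w=delta(p,M);o=r.observe()
print(o['time_s'],o['eef_pos'].round(3),'d',d.round(4),'w',w.round(2),'q',o['joint_positions'].round(2),o['contact_force'].round(1),o['wrist_torque'].round(2),o['finger_gap'])
E
python3 d.py L .10
```

```text
0.975 [0.279 0.374 0.326] d [ 0.2004  0.1327 -0.1762] w [ 0.01 -0.28  0.08] q [-1.39 -0.16  0.05  2.11  0.57  1.04 -0.24] [ 0.7 -0.8  0.6] [-0.02  0.39  0.  ] 0.09401861226470735
```

Call:
{"fn": "step_arm", "kwargs": {
  "motion": [
    {"gripper": 1,"delta_pos": [0.04,0.01,-0.035],"delta_rot": [0,-0.05,0]},
    {"gripper": 1,"delta_pos": [0.04,0.02,-0.035],"delta_rot": [0,-0.05,0]},
    {"gripper": 1,"delta_pos": [0.04,0.02,-0.035],"delta_rot": [0,-0.05,0]},
    {"gripper": 1,"delta_pos": [0.04,0.03,-0.036],"delta_rot": [0,-0.05,0]},
    {"gripper": 1,"delta_pos": [0.04,0.03,-0.035],"delta_rot": [0,-0.05,0.05]},
    {"gripper": 1,"delta_pos": [0,0.02,0],"delta_rot": [0,0,0]},
    {"gripper": 1,"delta_pos": [0,0,0],"delta_rot": [0,0,0]}
  ]
}}

```text
time_s: 1.85
eef_pos: [0.4868, 0.1718, 0.2693]
tcp_rot: [-0.626, -0.108, -0.24, 0.734]
contact_force: [-0.1, -0.1, -0.2]
finger_gap: 0.0938
```

```bash
python3 d.py L -.015
python3 - <<'E'
from h import *
for n in("side","top"):cv2.imwrite(f"pics/{n}1.png",r.snapshot(n))
a=cv2.imread("pics/top1.png")[90:240,80:280];b=cv2.imread("pics/side1.png")[20:220,150:350]
cv2.imwrite("pics/z1.png",np.hstack([cv2.resize(a,(400,300),interpolation=2),cv2.resize(b,(400,400),interpolation=2)[:300]]))
E
```

```text
1.85 [0.487 0.172 0.269] d [ 0.0011  0.1169 -0.0018] w [ 0.05 -0.04 -0.01] q [-1.24 -0.19  0.67  2.22  0.49  0.63  0.5 ] [-0.1 -0.1 -0.2] [-0.08  0.49 -0.03] 0.09384618618647127
```

View pics/z1.png

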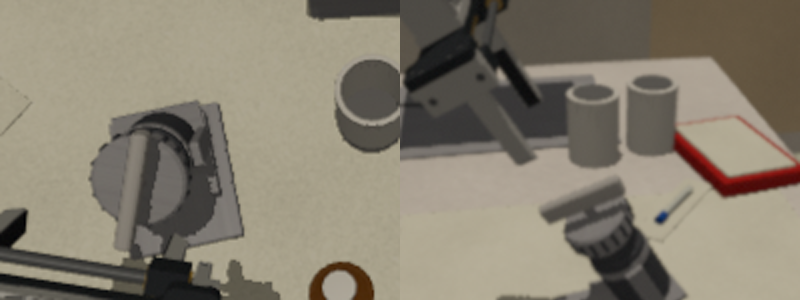

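Call:
{"fn": "step_arm", "kwargs": {
  "force": 40,
  "motion": [
    {"gripper": 1,"delta_pos": [0,0.025,-0.001],"delta_rot": [0,0,0]},
    {"gripper": 1,"delta_pos": [0.001,0.025,-0.001],"delta_rot": [0,0,0]},
    {"gripper": 1,"delta_pos": [0,0.025,0],"delta_rot": [0,0,0]},
    {"gripper": 1,"delta_pos": [0,0.02,0],"delta_rot": [0,0,0]},
    {"gripper": 1,"delta_pos": [0,0.015,0],"delta_rot": [0,0,0]},
    {"gripper": 1,"delta_pos": [0,0.007,0],"delta_rot": [0,0,0]},
    {"gripper": 1,"delta_pos": [0,0,0],"delta_rot": [0,0,0]}
  ]
}}

```text
time_s: 2.82
eef_pos: [0.5446, 0.1826, 0.1691]
tcp_rot: [-0.625, -0.108, -0.24, 0.735]
contact_force: [-0.4, 0.2, 0.1]
finger_gap: 0.094
```

```bash
python3 d.py L -.015
python3 - <<'E'
from h import *
for n in("side","top"):cv2.imwrite(f"pics/{n}2.png",r.snapshot(n))
a=cv2.imread("pics/top2.png")[90:240,80:280];b=cv2.imread("pics/side2.png")[70:170,190:320]
cv2.imwrite("pics/z2.png",np.hstack([cv2.resize(a,(400,300),interpolation=2),cv2.resize(b,(390,300),interpolation=2)[:300]]))
E
```

```text
2.825 [0.545 0.183 0.169] d [-0.0005  0.0008 -0.001 ] w [ 0.02 -0.04 -0.01] q [-1.12  0.17  0.74  2.22 -0.05  0.28  1.01] [-0.4  0.2  0.1] [-0.09  0.43 -0.03] 0.0939779332683197
```

View pics/z2.png

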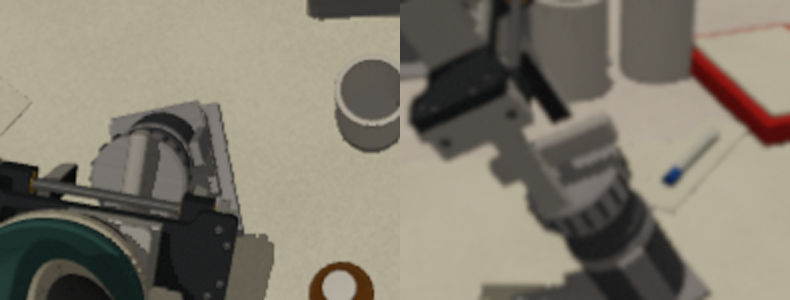

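Call:
{"fn": "step_arm", "kwargs": {
  "force": 40,
  "motion": [
    {"gripper": 0,"delta_pos": [0,0,0],"delta_rot": [0,0,0]},
    {"gripper": 0,"delta_pos": [0,0,0],"delta_rot": [0,0,0]},
    {"gripper": 0,"delta_pos": [0,0,0],"delta_rot": [0,0,0]},
    {"gripper": 0,"delta_pos": [0,0,0],"delta_rot": [0,0,0]},
    {"gripper": 0,"delta_pos": [0,0,0],"delta_rot": [0,0,0]},
    {"gripper": 0,"delta_pos": [0,0,0],"delta_rot": [0,0,0]}
  ]
}}

```text
time_s: 3.68
eef_pos: [0.5448, 0.1823, 0.169]
tcp_rot: [-0.625, -0.109, -0.24, 0.735]
contact_force: [-0.3, -0.6, 0.5]
finger_gap: 0.0376
```

```bash
python3 d.py L -.015
```

```text
3.675 [0.545 0.182 0.169] d [-0.0006  0.0006 -0.0008] w [ 0.03 -0.04 -0.  ] q [-1.12  0.17  0.74  2.22 -0.05  0.28  1.01] [-0.3 -0.6  0.5] [-0.08  0.44  0.01] 0.03759474634952133
```

Call:
{"fn": "step_arm", "kwargs": {
  "force": 40,
  "motion": [
    {"gripper": 0,"delta_pos": [0,0,0],"delta_rot": [0,0,0]},
    {"gripper": 0,"delta_pos": [0,0,0],"delta_rot": [0,0,0]},
    {"gripper": 0,"delta_pos": [0,0,0],"delta_rot": [0,0,0]},
    {"gripper": 0,"delta_pos": [0,0,0],"delta_rot": [0,0,0]},
    {"gripper": 0,"delta_pos": [0,0,0],"delta_rot": [0,0,0]}
  ]
}}

```text
time_s: 4.3
eef_pos: [0.5448, 0.1824, 0.169]
tcp_rot: [-0.625, -0.109, -0.24, 0.735]
contact_force: [0.4, 0.6, -1.2]
finger_gap: 0.0142
```

```bash
python3 d.py L -.015
```

```text
4.3 [0.545 0.182 0.169] d [-0.0007  0.0006 -0.0009] w [ 0.02 -0.04 -0.  ] q [-1.12  0.17  0.74  2.22 -0.05  0.28  1.01] [ 0.4  0.6 -1.2] [ 0.23  0.45 -0.04] 0.014225866918049172
```

Call:
{"fn": "step_arm", "kwargs": {
  "motion": [
    {"gripper": 0,"delta_pos": [0,0,0],"delta_rot": [0,0.5,0]},
    {"gripper": 0,"delta_pos": [0,0,0],"delta_rot": [0,0.5,0]},
    {"gripper": 0,"delta_pos": [0,0,0],"delta_rot": [0,0.5,0]},
    {"gripper": 0,"delta_pos": [0,0,0],"delta_rot": [0,0,0]}
  ]
}}

```text
time_s: 4.8
eef_pos: [0.5448, 0.1823, 0.169]
tcp_rot: [-0.608, -0.059, -0.281, 0.74]
contact_force: [-4.4, -1.0, 6.6]
finger_gap: 0.0138
```

```bash
python3 d.py L -.015
python3 - <<'E'
from h import *
o=r.observe();print(R.from_quat(o['tcp_rot']).inv().apply(o['wrist_torque']))
E
```

```text
4.8 [0.545 0.182 0.169] d [-0.0005  0.0006 -0.0009] w [ 0.03 -1.57  0.  ] q [-1.15  0.18  0.78  2.22 -0.08  0.28  0.9 ] [-4.4 -1.   6.6] [-0.26  0.62  0.02] 0.013764402968661247
[-0.4248657  -0.08026615  0.51617168]
```

Call:
{"fn": "step_arm", "kwargs": {
  "motion": [
    {"gripper": 0,"delta_pos": [0,-0.0005,0],"delta_rot": [0,0.7,0]},
    {"gripper": 0,"delta_pos": [0,-0.0002,0],"delta_rot": [0,1,0]},
    {"gripper": 0,"delta_pos": [0,-0.0002,0],"delta_rot": [0,1,0]},
    {"gripper": 0,"delta_pos": [0,-0.0002,0],"delta_rot": [0,1,0]},
    {"gripper": 0,"delta_pos": [0,-0.0002,0],"delta_rot": [0,1,0]},
    {"gripper": 0,"delta_pos": [0,-0.0002,0],"delta_rot": [0,1,0]}
  ]
}}

```text
time_s: 5.55
eef_pos: [0.5439, 0.1818, 0.17]
tcp_rot: [-0.52, 0.126, -0.423, 0.732]
contact_force: [3.4, -0.6, -5.1]
finger_gap: 0.0139
```

```bash
python3 d.py L -.015
python3 - <<'E'
from h import *
o=r.observe();print(R.from_quat(o['tcp_rot']).inv().apply(o['wrist_torque']))
for n in("side",):cv2.imwrite(f"pics/{n}3.png",r.snapshot(n)[40:240,150:350].repeat(3,0).repeat(3,1))
E
```

```text
5.55 [0.544 0.182 0.17 ] d [-0.0001  0.002  -0.0005] w [ 0.03 -7.29  0.01] q [-1.27  0.2   0.92  2.22 -0.21  0.29  0.52] [ 3.4 -0.6 -5.1] [-0.51  0.57 -0.07] 0.013873995760679455
[-0.76016524 -0.12826117  0.022217  ]
```

View pics/side3.png

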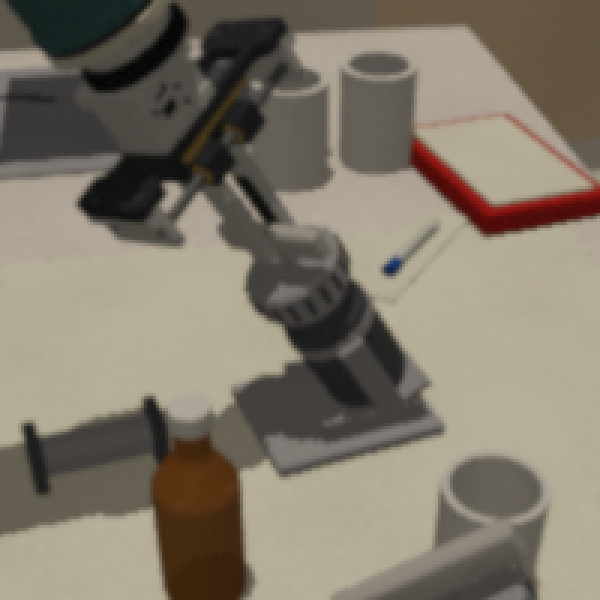

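Call:
{"fn": "step_arm", "kwargs": {
  "motion": [
    {"gripper": 0,"delta_pos": [0,0.0001,0],"delta_rot": [0,1,0]},
    {"gripper": 0,"delta_pos": [0,-0.0001,0],"delta_rot": [0,1,0]},
    {"gripper": 0,"delta_pos": [0,-0.0002,0],"delta_rot": [0,1,0]},
    {"gripper": 0,"delta_pos": [0,-0.0002,0],"delta_rot": [0,1,0]},
    {"gripper": 0,"delta_pos": [0,-0.0002,0],"delta_rot": [0,1,0]},
    {"gripper": 0,"delta_pos": [0,-0.0002,0],"delta_rot": [0,1,0]},
    {"gripper": 0,"delta_pos": [0,-0.0001,0],"delta_rot": [0,1,0]},
    {"gripper": 0,"delta_pos": [0,-0.0002,0],"delta_rot": [0,1,0]}
  ]
}}

```text
time_s: 6.6
eef_pos: [0.5428, 0.1815, 0.1706]
tcp_rot: [-0.345, 0.368, -0.574, 0.645]
contact_force: [-6.0, -3.8, 2.2]
finger_gap: 0.0137
```

```bash
python3 d.py L -.015
python3 - <<'E'
from h import *
o=r.observe();q=R.from_quat(o['tcp_rot']).inv();print(q.apply(o['wrist_torque']),q.apply(o['contact_force']))
E
```

```text
6.6 [0.543 0.182 0.171] d [0.0001 0.0031 0.0001] w [ 4.000e-02 -1.527e+01  1.000e-02] q [-1.41  0.25  1.09  2.23 -0.43  0.31  0.04] [-6.  -3.8  2.2] [-1.08  1.7  -0.15] 0.013708493001715744
[-1.75585288 -0.21837636 -0.97329034] [ 3.20221359 -5.18061901 -4.21463648]
```

Call:
{"fn": "step_arm", "kwargs": {
  "motion": [
    {"gripper": 0,"delta_pos": [0,-0.0003,0],"delta_rot": [0,1,0]},
    {"gripper": 0,"delta_pos": [0,-0.0002,0],"delta_rot": [0,1,0]},
    {"gripper": 0,"delta_pos": [0,-0.0002,0],"delta_rot": [0,1,0]},
    {"gripper": 0,"delta_pos": [0,-0.0002,0],"delta_rot": [0,1,0]},
    {"gripper": 0,"delta_pos": [0,-0.0002,0],"delta_rot": [0,1,0]}
  ]
}}

```text
time_s: 7.22
eef_pos: [0.542, 0.1815, 0.1713]
tcp_rot: [0.212, -0.499, 0.635, -0.55]
contact_force: [-4.5, -2.9, -2.7]
finger_gap: 0.0135
```

```bash
python3 d.py L -.015
python3 - <<'E'
from h import *
o=r.observe();q=R.from_quat(o['tcp_rot']).inv();print(q.apply(o['wrist_torque']),q.apply(o['contact_force']))
E
```

```text
7.225 [0.542 0.181 0.171] d [-0.      0.0041  0.0006] w [ 5.000e-02 -2.027e+01  2.000e-02] q [-1.48  0.28  1.19  2.23 -0.57  0.33 -0.27] [-4.5 -2.9 -2.7] [-0.82  1.91 -0.09] 0.013478405605363605
[-1.4623564  -0.12949828 -1.47302461] [ 4.79270626 -0.11929337 -3.67619212]
```

Call:
{"fn": "step_arm", "kwargs": {
  "motion": [
    {"gripper": 0.6,"delta_pos": [0,0,0],"delta_rot": [0,0,0]},
    {"gripper": 0.6,"delta_pos": [0,0,0],"delta_rot": [0,0,0]},
    {"gripper": 0.6,"delta_pos": [0,0,0],"delta_rot": [0,0,0]},
    {"gripper": 0.6,"delta_pos": [0,0,0],"delta_rot": [0,0,0]},
    {"gripper": 0.6,"delta_pos": [0,-0.02,0],"delta_rot": [0,0,0]},
    {"gripper": 0.6,"delta_pos": [0,-0.03,0],"delta_rot": [0,0,0]},
    {"gripper": 0.6,"delta_pos": [0,-0.03,0],"delta_rot": [0,0,0]},
    {"gripper": 0.6,"delta_pos": [0,0,0],"delta_rot": [0,-1,0]},
    {"gripper": 0.6,"delta_pos": [0,0,0],"delta_rot": [0,-1,0]},
    {"gripper": 0.6,"delta_pos": [0,0,0],"delta_rot": [0,-1,0]},
    {"gripper": 0.6,"delta_pos": [0,0,0],"delta_rot": [0,-1,0]}
  ]
}}

```text
time_s: 8.6
eef_pos: [0.5072, 0.1835, 0.2078]
tcp_rot: [-0.334, 0.405, -0.575, 0.628]
contact_force: [-0.4, -0.3, 0.7]
finger_gap: 0.0565
```

```bash
python3 d.py L -.01
```

```text
8.6 [0.507 0.183 0.208] d [0.0071 0.0468 0.0152] w [  0.33 -16.11  -0.43] q [-1.7  -0.01  1.25  2.23  0.22  0.44 -0.64] [-0.4 -0.3  0.7] [-0.18  0.48 -0.02] 0.05645687204178889
```

Call:
{"fn": "step_arm", "kwargs": {
  "motion": [
    {"delta_rot": [0,-1,0],"delta_pos": [0,0,0],"gripper": 0.6},
    {"delta_rot": [0,-1,0],"delta_pos": [0,0,0],"gripper": 0.6},
    {"delta_rot": [0,-1,0],"delta_pos": [0,0,0],"gripper": 0.6},
    {"delta_rot": [0,-1,0],"delta_pos": [0,0,0],"gripper": 0.6},
    {"delta_rot": [0,-1,0],"delta_pos": [0,0,0],"gripper": 0.6},
    {"delta_rot": [0,-1,0],"delta_pos": [0,0,0],"gripper": 0.6},
    {"delta_rot": [0,-1,0],"delta_pos": [0,0,0],"gripper": 0.6},
    {"delta_rot": [0,-1,0],"delta_pos": [0,0,0],"gripper": 0.6},
    {"delta_rot": [0,-1,0],"delta_pos": [0,0,0],"gripper": 0.6},
    {"delta_rot": [0,-1,0],"delta_pos": [0,0,0],"gripper": 0.6},
    {"delta_rot": [0,-1,0],"delta_pos": [0,0,0],"gripper": 0.6},
    {"delta_rot": [0,-1,0],"delta_pos": [0,0,0],"gripper": 0.6}
  ]
}}

```text
time_s: 10.1
eef_pos: [0.5072, 0.1834, 0.2078]
tcp_rot: [-0.576, 0.037, -0.331, 0.746]
contact_force: [-0.6, 0.4, -0.1]
finger_gap: 0.0564
```

```bash
python3 d.py L -.01;python3 - <<'E'
from h import *
cv2.imwrite("pics/side4.png",r.snapshot("side")[40:240,150:350].repeat(3,0).repeat(3,1))
E
```

```text
10.1 [0.507 0.183 0.208] d [0.0167 0.0468 0.0015] w [ 0.07 -4.12 -0.49] q [-1.7  -0.01  1.25  2.23  0.22  0.44  0.41] [-0.6  0.4 -0.1] [-0.11  0.43 -0.04] 0.056388527585571654
```

View pics/side4.png

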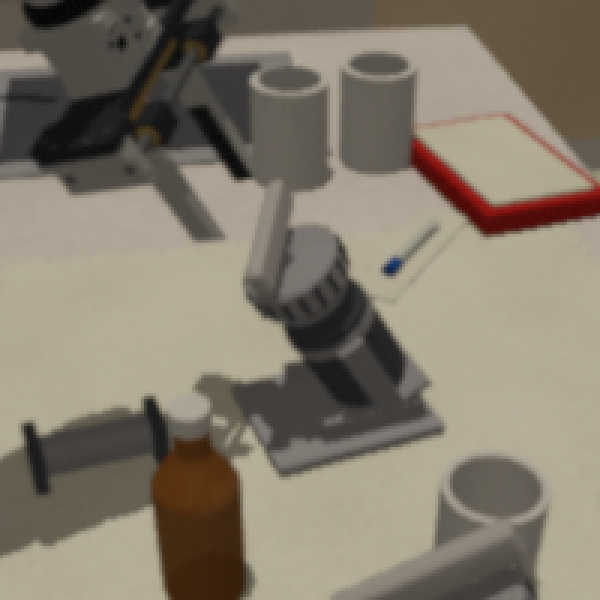

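Call:
{"fn": "step_arm", "kwargs": {
  "motion": [
    {"gripper": 0.6,"delta_pos": [0.005,-0.02,0],"delta_rot": [0,-1,-0.2]},
    {"gripper": 0.6,"delta_pos": [0.006,-0.02,0],"delta_rot": [0,-1,-0.2]},
    {"gripper": 0.6,"delta_pos": [0.005,0,0],"delta_rot": [0,-1,-0.1]},
    {"gripper": 0.6,"delta_pos": [0,0,0],"delta_rot": [0,-1,0]}
  ]
}}

```text
time_s: 10.65
eef_pos: [0.5008, 0.1731, 0.2427]
tcp_rot: [-0.625, -0.093, -0.244, 0.736]
contact_force: [1.4, 0.8, -1.2]
finger_gap: 0.0564
```

```bash
python3 d.py L .09
```

```text
10.65 [0.501 0.173 0.243] d [ 0.0011 -0.0181 -0.0004] w [ 0.1  -0.37 -0.16] q [-1.68 -0.22  1.11  2.22  0.65  0.62  0.35] [ 1.4  0.8 -1.2] [-0.05  0.48 -0.06] 0.0564032929336569
```

Call:
{"fn": "step_arm", "kwargs": {
  "motion": [
    {"delta_rot": [0.1,-1,-0.1],"delta_pos": [0,-0.01,0],"gripper": 0.6},
    {"delta_rot": [0,-1,0],"delta_pos": [0,-0.01,0],"gripper": 0.6},
    {"delta_rot": [0,-1,0],"delta_pos": [0,0,0],"gripper": 0.6},
    {"delta_rot": [0,-1,0],"delta_pos": [0,0,0],"gripper": 0.6},
    {"delta_rot": [0,-1,0],"delta_pos": [0,0,0],"gripper": 0.6},
    {"delta_rot": [0,-1,0],"delta_pos": [0,0,0],"gripper": 0.6},
    {"delta_rot": [0,-1,0],"delta_pos": [0,0,0],"gripper": 0.6},
    {"delta_rot": [0,-1,0],"delta_pos": [0,0,0],"gripper": 0.6},
    {"delta_rot": [0,-1,0],"delta_pos": [0,0,0],"gripper": 0.6},
    {"delta_rot": [0,-1,0],"delta_pos": [0,0,0],"gripper": 0.6}
  ]
}}

```text
time_s: 11.9
eef_pos: [0.491, 0.1712, 0.2599]
tcp_rot: [0.667, 0.399, -0.039, -0.628]
contact_force: [0.5, -0.4, 1.0]
finger_gap: 0.0563
```

```bash
python3 d.py L .09
```

```text
11.9 [0.491 0.171 0.26 ] d [ 0.0007  0.0018 -0.0015] w [-0.03  9.63 -0.06] q [-1.73 -0.36  1.06  2.23  0.8   0.74  1.09] [ 0.5 -0.4  1. ] [-0.05  0.49 -0.01] 0.05626907314395377
```

Call:
{"fn": "step_arm", "kwargs": {
  "motion": [
    {"delta_rot": [0,-1,0],"delta_pos": [0,0.002,0],"gripper": 0.6},
    {"delta_rot": [0,-1,0],"delta_pos": [0,0,0],"gripper": 0.6},
    {"delta_rot": [0,-1,0],"delta_pos": [0,0,0],"gripper": 0.6},
    {"delta_rot": [0,-1,0],"delta_pos": [0,0,0],"gripper": 0.6},
    {"delta_rot": [0,-1,0],"delta_pos": [0,0,0],"gripper": 0.6},
    {"delta_rot": [0,-1,0],"delta_pos": [0,0,0],"gripper": 0.6},
    {"delta_rot": [0,-0.15,0],"delta_pos": [0,0,0],"gripper": 0.6},
    {"delta_rot": [0,0,0],"delta_pos": [0,0,0],"gripper": 0.6}
  ]
}}

```text
time_s: 12.9
eef_pos: [0.492, 0.1715, 0.2581]
tcp_rot: [0.633, 0.55, -0.213, -0.5]
contact_force: [0.1, -1.1, -0.0]
finger_gap: 0.0564
```

```bash
python3 d.py L -.0105;python3 - <<'E'
from h import *
cv2.imwrite("pics/side5.png",r.snapshot("side")[40:240,150:350].repeat(3,0).repeat(3,1))
cv2.imwrite("pics/top5.png",r.snapshot("top")[90:240,60:260].repeat(3,0).repeat(3,1))
E
```

```text
12.9 [0.492 0.171 0.258] d [-1.000e-04  1.003e-01 -2.200e-03] w [-0.05 15.74 -0.06] q [-1.76 -0.37  1.08  2.23  0.82  0.75  1.61] [ 0.1 -1.1 -0. ] [-0.01  0.53 -0.01] 0.05637601710046641
```

View pics/side5.png

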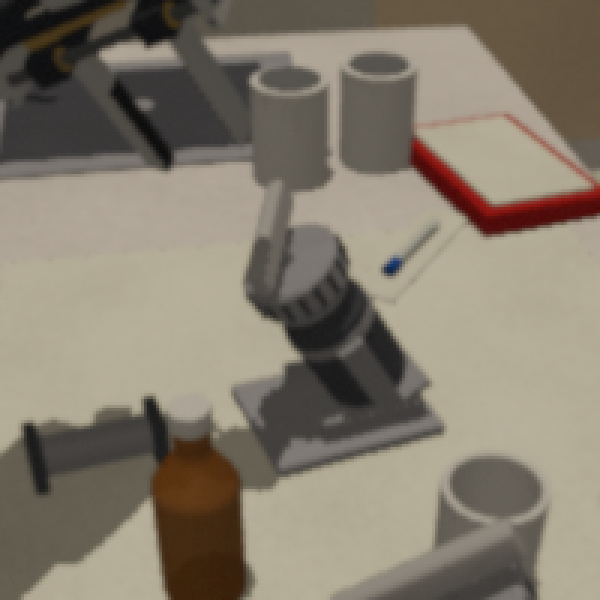

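View pics/top5.png

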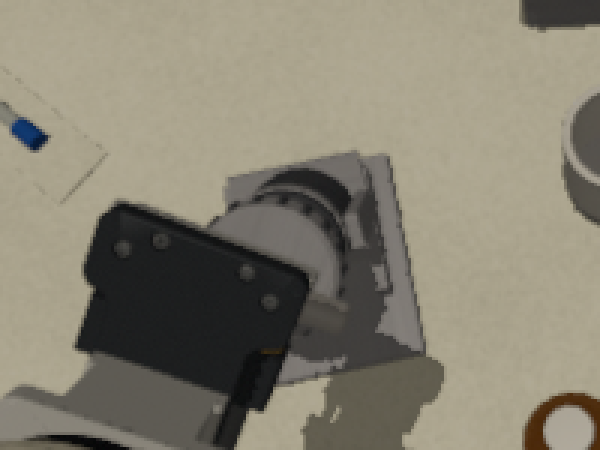

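Call:
{"fn": "step_arm", "kwargs": {
  "force": 40,
  "motion": [
    {"gripper": 0.6,"delta_pos": [0,0.02,-0.001],"delta_rot": [-0.05,0,-0.05]},
    {"gripper": 0.6,"delta_pos": [0,0.02,-0.001],"delta_rot": [0,0,0]},
    {"gripper": 0.6,"delta_pos": [0,0.02,0],"delta_rot": [0,0,0]},
    {"gripper": 0.6,"delta_pos": [0,0.012,0],"delta_rot": [0,0,0]},
    {"gripper": 0.6,"delta_pos": [0,0,0],"delta_rot": [0,0,0]}
  ]
}}

```text
time_s: 13.62
eef_pos: [0.5203, 0.1785, 0.2028]
tcp_rot: [0.631, 0.551, -0.217, -0.501]
contact_force: [-0.1, -0.7, 0.2]
finger_gap: 0.0563
```

```bash
python3 d.py L -.0105
```

```text
13.625 [0.52  0.178 0.203] d [ 0.0005  0.0377 -0.0045] w [-0.1  15.8  -0.11] q [-1.62  0.06  1.22  2.24  0.1   0.38  2.27] [-0.1 -0.7  0.2] [-0.1   0.5  -0.03] 0.05632310320399567
```

Call:
{"fn": "step_arm", "kwargs": {
  "motion": [
    {"gripper": 0.6,"delta_pos": [0,-0.02,0],"delta_rot": [0,0,0]},
    {"gripper": 0.6,"delta_pos": [0,-0.02,0],"delta_rot": [0,0,0]},
    {"gripper": 0.6,"delta_pos": [0,-0.015,-0.003],"delta_rot": [-0.1,0,-0.1]},
    {"gripper": 0.6,"delta_pos": [0,0,0],"delta_rot": [0,1,0]},
    {"gripper": 0.6,"delta_pos": [0,0,0],"delta_rot": [0,1,0]},
    {"gripper": 0.6,"delta_pos": [0,0,0],"delta_rot": [0,1,0]},
    {"gripper": 0.6,"delta_pos": [0,0,0],"delta_rot": [0,1,0]},
    {"gripper": 0.6,"delta_pos": [0,0,0],"delta_rot": [0,1,0]},
    {"gripper": 0.6,"delta_pos": [0,0,0],"delta_rot": [0,1,0]},
    {"gripper": 0.6,"delta_pos": [0,0,0],"delta_rot": [0,1,0]},
    {"gripper": 0.6,"delta_pos": [0,0,0],"delta_rot": [0,1,0]},
    {"gripper": 0.6,"delta_pos": [0,0,0],"delta_rot": [0,1,0]}
  ]
}}

```text
time_s: 15.12
eef_pos: [0.4974, 0.1733, 0.2481]
tcp_rot: [-0.662, -0.32, -0.044, 0.676]
contact_force: [-0.3, 0.0, -0.0]
finger_gap: 0.0566
```

```bash
python3 d.py L .085
```

```text
15.125 [0.497 0.173 0.248] d [ 0.0009 -0.0068 -0.0018] w [-0.17  6.78 -0.04] q [-1.4  -0.17  0.87  2.23  0.5   0.56  1.11] [-0.3  0.  -0. ] [-0.12  0.5  -0.02] 0.05664950402561426
```

Call:
{"fn": "step_arm", "kwargs": {
  "motion": [
    {"gripper": 0.6,"delta_pos": [0,0,0],"delta_rot": [0,1,0]},
    {"gripper": 0.6,"delta_pos": [0,0,0],"delta_rot": [0,1,0]},
    {"gripper": 0.6,"delta_pos": [0,0,0],"delta_rot": [0,1,0]},
    {"gripper": 0.6,"delta_pos": [0,0,0],"delta_rot": [0,1,0]},
    {"gripper": 0.6,"delta_pos": [0,0,0],"delta_rot": [0,1,0]},
    {"gripper": 0.6,"delta_pos": [0,0,0],"delta_rot": [0,1,0]},
    {"gripper": 0.6,"delta_pos": [0,0,0],"delta_rot": [0,1,0]},
    {"gripper": 0.6,"delta_pos": [0,0,0],"delta_rot": [0,1,0]},
    {"gripper": 0.6,"delta_pos": [0,0,0],"delta_rot": [0,1,0]},
    {"gripper": 0.6,"delta_pos": [0,0,0],"delta_rot": [0,1,0]},
    {"gripper": 0.6,"delta_pos": [0,0,0],"delta_rot": [0,1,0]},
    {"gripper": 0.6,"delta_pos": [0,0,0],"delta_rot": [0,1,0]}
  ]
}}

```text
time_s: 16.62
eef_pos: [0.4973, 0.1733, 0.2484]
tcp_rot: [-0.551, 0.06, -0.37, 0.746]
contact_force: [-0.1, -0.8, -0.0]
finger_gap: 0.0564
```

```bash
python3 d.py L .085
```

```text
16.625 [0.497 0.173 0.248] d [ 0.002  -0.0065 -0.0001] w [-0.13 -5.22 -0.11] q [-1.22 -0.13  0.71  2.23  0.42  0.54  0.13] [-0.1 -0.8 -0. ] [-0.12  0.48  0.08] 0.056363382152170904
```

Call:
{"fn": "step_arm", "kwargs": {
  "motion": [
    {"gripper": 0.6,"delta_pos": [0.002,0,0],"delta_rot": [-0.1,1,-0.1]},
    {"gripper": 0.6,"delta_pos": [0,0,0],"delta_rot": [0,1,0]},
    {"gripper": 0.6,"delta_pos": [0,0,0],"delta_rot": [0,1,0]},
    {"gripper": 0.6,"delta_pos": [0,0,0],"delta_rot": [0,1,0]},
    {"gripper": 0.6,"delta_pos": [0,0,0],"delta_rot": [0,1,0]},
    {"gripper": 0.6,"delta_pos": [0,0,0],"delta_rot": [0,1,0]},
    {"gripper": 0.6,"delta_pos": [0,0,0],"delta_rot": [0,1,0]},
    {"gripper": 0.6,"delta_pos": [0,0,0],"delta_rot": [0,1,0]},
    {"gripper": 0.6,"delta_pos": [0,0,0],"delta_rot": [0,1,0]},
    {"gripper": 0.6,"delta_pos": [0,0,0],"delta_rot": [0,1,0]},
    {"gripper": 0.6,"delta_pos": [0,0,0],"delta_rot": [0,1,0]},
    {"gripper": 0.6,"delta_pos": [0,0,0],"delta_rot": [0,1,0]}
  ]
}}

```text
time_s: 18.12
eef_pos: [0.4988, 0.172, 0.2493]
tcp_rot: [-0.294, 0.422, -0.6, 0.612]
contact_force: [-0.8, 0.0, 0.5]
finger_gap: 0.0561
```

Call:
{"fn": "step_arm", "kwargs": {
  "motion": [
    {"gripper": 0.6,"delta_pos": [0,0,0],"delta_rot": [0,1,0]},
    {"gripper": 0.6,"delta_pos": [0,0,0],"delta_rot": [0,1,0]},
    {"gripper": 0.6,"delta_pos": [0,0,0],"delta_rot": [0,1,0]},
    {"gripper": 0.6,"delta_pos": [0,0,0],"delta_rot": [0,0,0]}
  ]
}}

```text
time_s: 18.62
eef_pos: [0.4987, 0.1722, 0.2489]
tcp_rot: [0.215, -0.498, 0.633, -0.553]
contact_force: [0.5, 0.4, -0.8]
finger_gap: 0.0563
```

```bash
python3 d.py L -.011;python3 - <<'E'
from h import *
c,u,bx,by=geo("L");o=r.observe();Q=R.from_quat(o['tcp_rot']).as_matrix();print(Q.T@-u, Q.T@(o['eef_pos']-c))
E
```

```text
18.625 [0.499 0.172 0.249] d [0.0003 0.0895 0.0005] w [  0.03 -20.18  -0.04] q [-1.04 -0.1   0.54  2.22  0.37  0.53 -1.14] [ 0.5  0.4 -0.8] [-0.25  0.49  0.03] 0.05631487759188235
[2.22549014e-04 9.99971097e-01 3.70897906e-03] [-0.00027615 -0.07846931 -0.00048716]
```

Aligned, with joint 3 well clear now. Approach and grip.

Call:
{"fn": "step_arm", "kwargs": {
  "force": 40,
  "motion": [
    {"gripper": 0.6,"delta_pos": [0,0.02,0],"delta_rot": [0,0,0]},
    {"gripper": 0.6,"delta_pos": [0,0.02,0],"delta_rot": [0,0,0]},
    {"gripper": 0.6,"delta_pos": [0,0.02,0],"delta_rot": [0,0,0]},
    {"gripper": 0.6,"delta_pos": [0,0.01,0],"delta_rot": [0,0,0]},
    {"gripper": 0.6,"delta_pos": [0,0,0],"delta_rot": [0,0,0]}
  ]
}}

```text
time_s: 19.25
eef_pos: [0.5321, 0.1799, 0.1868]
tcp_rot: [0.217, -0.498, 0.632, -0.553]
contact_force: [-0.3, 1.0, 0.1]
finger_gap: 0.0563
```

```bash
python3 d.py L -.011
```

```text
19.25 [0.532 0.18  0.187] d [-0.0002  0.0185  0.0017] w [  0.07 -20.15  -0.05] q [-1.01  0.09  0.59  2.22  0.16  0.34 -0.94] [-0.3  1.   0.1] [-0.17  0.53  0.02] 0.05631037363494979
```

Call:
{"fn": "step_arm", "kwargs": {
  "force": 40,
  "motion": [
    {"gripper": 0.6,"delta_pos": [0,0.009,0.001],"delta_rot": [0,0,0]},
    {"gripper": 0.6,"delta_pos": [0,0.009,0.001],"delta_rot": [0.05,0,-0.05]},
    {"gripper": 0.6,"delta_pos": [0,0,0],"delta_rot": [0,0,0]},
    {"gripper": 0,"delta_pos": [0,0,0],"delta_rot": [0,0,0]},
    {"gripper": 0,"delta_pos": [0,0,0],"delta_rot": [0,0,0]},
    {"gripper": 0,"delta_pos": [0,0,0],"delta_rot": [0,0,0]},
    {"gripper": 0,"delta_pos": [0,0,0],"delta_rot": [0,0,0]},
    {"gripper": 0,"delta_pos": [0,0,0],"delta_rot": [0,0,0]},
    {"gripper": 0,"delta_pos": [0,0,0],"delta_rot": [0,0,0]},
    {"gripper": 0,"delta_pos": [0,0,0],"delta_rot": [0,0,0]}
  ]
}}

```text
time_s: 20.5
eef_pos: [0.5421, 0.1814, 0.1717]
tcp_rot: [0.216, -0.497, 0.634, -0.551]
contact_force: [-5.9, 1.4, 2.6]
finger_gap: 0.0136
```

```bash
python3 d.py L -.011
```

```text
20.5 [0.542 0.181 0.172] d [-0.      0.0003  0.0003] w [ 8.000e-02 -2.017e+01  2.000e-02] q [-0.98  0.15  0.58  2.22  0.1   0.3  -0.89] [-5.9  1.4  2.6] [0.24 1.42 0.24] 0.01360376749880247
```

Call:
{"fn": "step_arm", "kwargs": {
  "motion": [
    {"gripper": 0,"delta_pos": [0,-0.0002,0],"delta_rot": [0,1,0]},
    {"gripper": 0,"delta_pos": [0,-0.0002,0],"delta_rot": [0,1,0]},
    {"gripper": 0,"delta_pos": [0,-0.0002,0],"delta_rot": [0,1,0]},
    {"gripper": 0,"delta_pos": [0,-0.0002,0],"delta_rot": [0,1,0]},
    {"gripper": 0,"delta_pos": [0,-0.0002,0],"delta_rot": [0,1,0]},
    {"gripper": 0,"delta_pos": [0,-0.0001,0],"delta_rot": [0,1,0]},
    {"gripper": 0,"delta_pos": [0,-0.0002,0],"delta_rot": [0,1,0]}
  ]
}}

```text
time_s: 21.38
eef_pos: [0.5411, 0.1815, 0.1726]
tcp_rot: [0.015, -0.64, 0.67, -0.376]
contact_force: [-5.7, 2.5, 0.4]
finger_gap: 0.0139
```

```bash
cat > t.py <<'E'
from h import *
o=r.observe();q=R.from_quat(o['tcp_rot']).inv();print(q.apply(o['wrist_torque']),q.apply(o['contact_force']))
E
python3 d.py L -.011; python3 t.py
```

```text
21.375 [0.541 0.181 0.173] d [-0.0004  0.0016  0.0006] w [  0.09 -27.2    0.04] q [-1.11  0.16  0.72  2.22  0.    0.3  -1.42] [-5.7  2.5  0.4] [0.58 1.85 0.73] 0.013930992683340686
[-1.71547303 -0.16191901 -1.14386826] [ 2.54035957 -2.86140299 -4.90708728]
```

Call:
{"fn": "step_arm", "kwargs": {
  "motion": [
    {"gripper": 0,"delta_pos": [0,-0.0002,0],"delta_rot": [0,1,0]},
    {"gripper": 0,"delta_pos": [0,-0.0002,0],"delta_rot": [0,1,0]},
    {"gripper": 0,"delta_pos": [0,-0.0001,0],"delta_rot": [0,0.4,0]},
    {"gripper": 0,"delta_pos": [0,0,0],"delta_rot": [0,0.2,0]},
    {"gripper": 0,"delta_pos": [0,0,0],"delta_rot": [0,0,0]}
  ]
}}

```text
time_s: 22.0
eef_pos: [0.5408, 0.1816, 0.173]
tcp_rot: [0.06, 0.678, -0.667, 0.302]
contact_force: [-5.5, 3.8, -1.0]
finger_gap: 0.0137
```

```bash
python3 d.py L -.011; python3 t.py
```

```text
22.0 [0.541 0.182 0.173] d [-0.0005  0.0021  0.0007] w [  0.09 -29.76   0.05] q [-1.16  0.16  0.78  2.22 -0.04  0.3  -1.6 ] [-5.5  3.8 -1. ] [0.7  1.93 0.68] 0.013661215056405412
[-1.52114835 -0.05628833 -1.54174159] [ 3.734198   -1.38880327 -5.41615024]
```

Call:
{"fn": "step_arm", "kwargs": {
  "motion": [
    {"gripper": 0,"delta_pos": [0,0,0],"delta_rot": [0,0.3,0]},
    {"gripper": 0,"delta_pos": [0,0,0],"delta_rot": [0,0.3,0]},
    {"gripper": 0,"delta_pos": [0,0,0],"delta_rot": [0,0,0]}
  ]
}}

```text
time_s: 22.38
eef_pos: [0.5408, 0.1816, 0.173]
tcp_rot: [0.078, 0.686, -0.666, 0.284]
contact_force: [-6.6, 2.4, 1.6]
finger_gap: 0.0137
```

```bash
python3 d.py L -.011; python3 t.py
```

```text
22.375 [0.541 0.182 0.173] d [-0.0005  0.0021  0.0007] w [  0.09 -30.36   0.05] q [-1.18  0.16  0.8   2.22 -0.05  0.3  -1.64] [-6.6  2.4  1.6] [0.44 1.9  1.01] 0.013735950123783194
[-1.37071603 -0.4703425  -1.64272439] [ 4.07616236 -4.32148739 -4.08894005]
```

Call:
{"fn": "step_arm", "kwargs": {
  "motion": [
    {"gripper": 0.6,"delta_pos": [0,0,0],"delta_rot": [0,-0.2,0]},
    {"gripper": 0.6,"delta_pos": [0,0,0],"delta_rot": [0,0,0]},
    {"gripper": 0.6,"delta_pos": [0,0,0],"delta_rot": [0,0,0]},
    {"gripper": 0.6,"delta_pos": [0,0,0],"delta_rot": [0,0,0]},
    {"gripper": 0.6,"delta_pos": [0,-0.02,0],"delta_rot": [0,0,0]},
    {"gripper": 0.6,"delta_pos": [0,-0.03,0],"delta_rot": [0,0,0]},
    {"gripper": 0.6,"delta_pos": [0,-0.03,0],"delta_rot": [0,0,0]},
    {"gripper": 0.6,"delta_pos": [0,-0.01,0],"delta_rot": [0,0,0]},
    {"gripper": 0.6,"delta_pos": [0,0,0],"delta_rot": [0,0,0]}
  ]
}}

```text
time_s: 23.5
eef_pos: [0.4979, 0.1723, 0.2521]
tcp_rot: [0.073, 0.684, -0.665, 0.29]
contact_force: [1.0, 0.8, -0.1]
finger_gap: 0.0564
```

```bash
python3 d.py L .09
python3 - <<'E'
from h import *
for n in("side","top"):
    im=r.snapshot(n);cv2.imwrite(f"pics/{n}6.png",im)
    if n=="side":cv2.imwrite("pics/side6z.png",im[40:240,150:350].repeat(3,0).repeat(3,1))
E
```

```text
23.5 [0.498 0.172 0.252] d [ 0.001  -0.0084  0.0005] w [ 6.000e-02 -3.018e+01  2.000e-02] q [-1.44 -0.18  0.89  2.22  0.54  0.59 -2.16] [ 1.   0.8 -0.1] [-0.12  0.59  0.02] 0.056427631595428344
```

View pics/side6z.png

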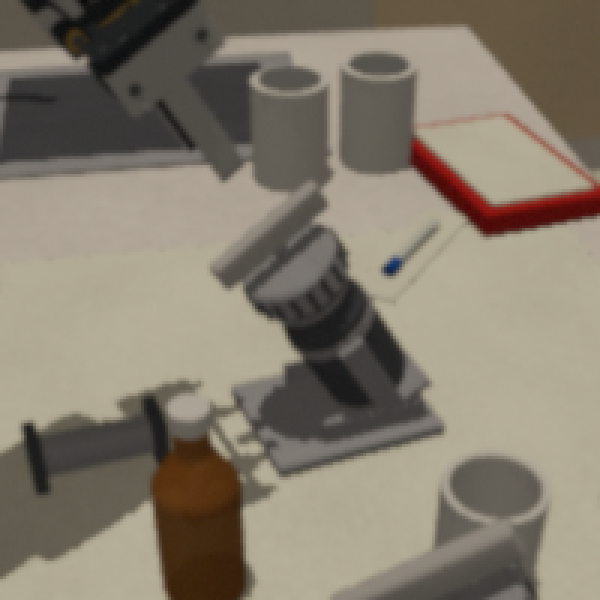

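View pics/top6.png

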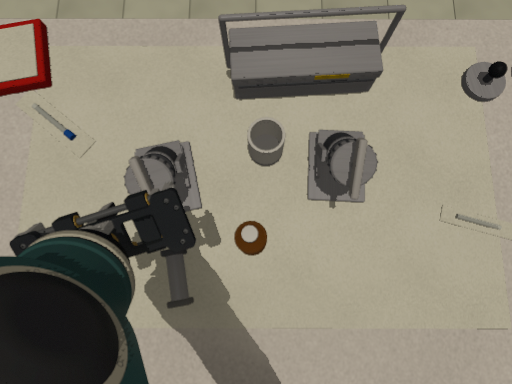

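Run:
```python
from h import *
import h
im=cv2.imread("pics/side6.png")
x,y,a,b=POT["L"]
for t,col in((2.6,(0,0,255)),(2.3,(255,0,0))):
    h.POT["L"]=(x,y,a,b-np.degrees(t));c,u,bx,by=geo("L")
    for s in(-.05,.05):
        q=proj("side",c+u*(.0052+.012)+bx*s)[0];print(t,s,q.round(1),((q-[150,40])*3).round())
```

```text
2.6 -0.05 [253.9  99.2] [312. 178.]
2.6 0.05 [219.5 129.3] [208. 268.]
2.3 -0.05 [249.9  97.6] [300. 173.]
2.3 0.05 [223.1 131.3] [219. 274.]
```

```bash
python3 -c "
from cell import r
print(r.finish_job())"
```

```text
the job is handed in; nothing more can be done
None
```

I found that the left pot, as seen from the robot, has the left-hand cap. I unscrewed it to its loose stop and handed the job in at about 23.6 s of the 72 s allowed. No verdict was reported.

- **Trial turn:** I only tried the left pot, and only clockwise, which a tight right-hand cap would simply have resisted. It turned freely, so I never touched the right-hand cap.
- **Unscrewing:** I turned the left cap about 101° in the first grasp. I then let go because joint 3 was close to its limit. As the arm backed off, joint 3 reached its 1.25 rad limit and the tool drifted about 17 mm off line, touching nothing. A first try at gripping the other way round was abandoned for the same reason. The second grasp finished the turn.
- **Last checks:**
    - **Turn:** the tool had turned about 149° (2.59 rad) from tight. Turning 3° further raised the torque about the screw axis from 0.06 to 0.47 N m, so it is on the stop.
    - **Bar angle:** the bar ends in the last side picture fit 2.6 rad clearly better than 2.3 rad, although they sit 2 to 3 pixels off where I projected them.
    - **Surroundings:** the bottle, sleeve and carrier looked unmoved in the pictures, and the right-hand bar looked the same as at the start. The open gripper was clear of the bar, with wrist force near zero.

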